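Start test of a washer console

TASK

Bench-test the washer console: with the fingertips push the lid switch's lever right over, away from the robot, so the washer thinks its lid is shut; only then gently press the long bar-shaped start key well in and let it spring back. Grasp nothing: do not lift, tip or shove the loose lid switch itself, do not press the round or square keys, and leave everything else on the bench where it is. Finish with the lever still over and the hand clear.

Things in the scene. Friction and masses are not known exactly. Their poses are not given: they have to be found in the camera images.
- console: washer control console lying face up on the bench, fixed, 160 (x) x 560 (y) x 60 mm high, white rim with grey face. Origin: centre of its underside; its x points to its back edge (away from the robot), its y along its length. A 28 mm tall, 62 mm wide round metal dial stands on its face near the +y end. A single row of five white keys 62 mm apart, in any order, runs along y, 35 mm to the front (-x) of its middle line
- start_key_top (a point): centre of the top of the start key: the only long bar-shaped key, 44 (along the row) x 18 mm. Its top is 74 mm above the bench and moves with the key; the key goes straight down
- start_key (a joint): how far the start key is pressed (m): 0 released, 0.007 fully down; a spring pushes it back (1.5 N at the start, 5 N fully down). It counts as pressed well in beyond 0.004
- start_key_mount: fixed black rim of the start key with the key in it; origin on the console's face at the key's centre, 60 mm above the bench
- lid_switch: lid switch: black block 50 x 50 x 38 mm on a steel foot plate 100 (x) x 70 (y) x 8 mm, about 0.8 kg, standing loose on the bench. Origin: centre of its underside; its x axis points roughly away from the robot, the way the lever is pushed, level
- lever_pivot (a point): hinge axis of the lid switch's lever, 48 mm above the bench, in the middle of the switch; the axis runs along the switch's y
- lever_tip (a point): middle of the free end of the lever, 75 mm from the hinge axis along the lever; moves with the lever. The lever is a steel strip 8 mm thick and 20 mm wide, the paddle 10 mm thick, 32 mm wide, 18 mm long at the free end
- lid_lever (a joint): angle of the lever (rad): at 0 it leans 0.5 rad from upright to the switch's -x (towards the robot), at 0.5 it is upright, at 1.0 it leans 0.5 rad to +x against its stop. It stays where it is left; it needs 0.04 N m (about 1 N at half height) to turn
- round_key_a (a joint): how far one of the two round keys, 21 mm across, is pressed (m): 0 released, 0.007 down; its top is 74 mm above the bench. To be left alone
- round_key_a_mount: fixed black rim of that key; origin on the console's face at the key's centre, 60 mm above the bench
- round_key_b (a joint): how far one of the two round keys, 21 mm across, is pressed (m): 0 released, 0.007 down; its top is 74 mm above the bench. To be left alone
- round_key_b_mount: fixed black rim of that key; origin on the console's face at the key's centre, 60 mm above the bench
- square_key_a (a joint): how far one of the two square keys, 20 x 20 mm, is pressed (m): 0 released, 0.007 down; its top is 74 mm above the bench. To be left alone
- square_key_a_mount: fixed black rim of that key; origin on the console's face at the key's centre, 60 mm above the bench
- square_key_b (a joint): how far one of the two square keys, 20 x 20 mm, is pressed (m): 0 released, 0.007 down; its top is 74 mm above the bench. To be left alone
- square_key_b_mount: fixed black rim of that key; origin on the console's face at the key's centre, 60 mm above the bench
- capacitor: bystander: motor capacitor, upright aluminium can 44 mm across, 85 mm tall, standing within 150 mm of the lid switch. Origin: centre of its underside
- pulley: bystander: dark steel drive pulley lying flat, 68 mm across, 30 mm tall, within 150 mm of the lid switch. Origin: centre of its underside
- wrench: bystander: steel wrench 170 mm long lying on the console's face, behind the row of keys as seen from the robot. Origin: middle of its length, underside
- water_bottle: bystander: pale plastic bottle 64 mm across, 190 mm tall, standing on the bench to the left. Origin: centre of its underside
- screw_jar: bystander: squat pale jar with metal cap, 68 mm across, 85 mm tall, standing on the bench to the left. Origin: centre of its underside
- mug: bystander: blue mug 80 mm across, 95 mm tall, standing on the bench to the right. Origin: centre of its underside
- carton: bystander: cardboard carton 100 x 130 x 70 mm on the bench to the right. Origin: centre of its underside
Not all that is in view belongs to the job. Leave any green or purple look-alike of the lid_switch alone.

How it is judged:
By the outcome, as a careful person would: the job done as asked, in the order asked, and still so for the second after the job is handed in, with the robot touching nothing.
It also fails if it takes over 45 s, if anything falls off the work surface, if the arm or the gripper's body presses on something with over 40 N, if the wrist force passes 120 N, or if a joint passes its speed limit or range.

ROBOT

A 6-joint arm with a two-finger parallel gripper is mounted at the origin on the work surface. World frame = base frame: x ahead of the robot, y to its left, z up, the work surface at z = 0. Lengths are in mm, angles in rad, forces in N, time in s.
With the tool pointing down it reaches from about 275 to 750 mm from the base axis. Payload 10.2 kg.
Tool frame: the origin (TCP) lies at the very end of the fingers, on their centre line; the grasp point (between the pads) lies 19 mm behind it; z points along the fingers, y is the line along which they close (so a half turn about z gives the same grasp; the last joint's range is limited). The gripper opens to 85 mm and grips with 20 to 120 N. Pads are 22 mm wide; open, the fingers measure 114 mm over their backs; the gripper's body (76 mm by 85 mm) begins 54 mm behind the grasp point. The pads swing forward as they close: fully open they stand 13 mm farther back than shut.
Start: joints at [0.93, 0.313, 1.498, -0, 1.331, -0.223], TCP at [213.032, 479.842, 231.294] pointing down, gripper open.
Joint ranges: [-2.94, 2.94], [-0.97, 2.17], [0.19, 2.56], [-1.23, 4.37], [0.02, 3.11], [-2.88, 2.88]. Speed limits (rad/s): [2.39, 2.39, 3.01, 3.14, 3.14, 3.14].

INTERFACE

Orientations are given as a unit quaternion [w, x, y, z].
In Python, from rig import ctrl gives the robot as it stands.
- The arm moves only by the tool step_arm, never from a script. Its argument "increments" is a list of rows, each a list of 3 entries, a list of its own where there are three numbers: the shift along the tool's x, y, z in cm, then the turn, a rotation vector about the tool's x, y, z in degrees, then the opening in per cent of the stroke, from 0 (shut) to 100 (fully open). A call has 1 to 8 rows; each row is the pose to reach, as a shift and turn from the pose commanded when the call began, along the tool's axes at that moment; what a row does not reach only later rows make up. A row lasts 1/8 s, in which the tool goes at most 62.5 mm and 10.7 degrees, less where a joint would pass 70% of its speed; a pose out of reach is approached as far as the arm can. A call with a gripper value outside its range is refused whole. The fingers move at their own pace and stop on an object; "squeeze" is the grip in N (left out, the last holds). Time passes only in rows, so rows that repeat a pose let the fingers close. It gives the time, the measured TCP pose, the force, the opening and the grip force at its end, in the units of the state.
- ctrl.sense(): the state, without advancing time (a new reading comes with each control period).
- ctrl.capture(name): name is "scene" or "top" or "wrist"; returns a dict with "img" (480x640x3 uint8, red, green, blue), "fx", "fy", "cx", "cy" (pixels), "extrinsics" (4x4, takes a point from camera to world coordinates). Camera axes: x right, y down, z forward; pixel columns grow to the right and rows downward; lengths in mm; the calibration is good to about 2 mm. The wrist camera is an equidistant fisheye: a pixel r from the principal point sees the ray r / f radians off the axis. A picture is of the moment at which its call begins. There is no depth.
- ctrl.finish_job(): hands the job in; it is judged then, once.
The state is a dict: "time_s": time; "joints": joint angles; "dq": joint speeds; "tau": joint torques, N m; "eef_pos": TCP position; "ee_rot": TCP orientation; "force": force on the tool from outside, world axes, zero at the start; "wrist_torque": the same for the moment, N m; "grip_width": opening from 0.0 (shut) to 1.0 (fully open); "grip_force": force on a finger pad.
Only numpy, scipy, OpenCV 4.12 (cv2) and the standard library are available. Lean on these libraries where they do the work, as an engineer would, in place of code of your own. Each camera call takes 0.05 s, during which the arm holds its last target. There are 200 camera calls.

## Working session

There is one attempt and no reset: what is moved stays moved. The work goes in short steps, Python scripts to look and compute and a tool call to move; the robot and the scene stay as the last step left them, time stands still between calls to the robot, and variables do not carry over. Pictures are saved under pics/ and viewed, at most 10 in all, crops included, and the job is handed in when it is done.

Besides the shell and the picture viewer there is one more tool, called after ">>>" as name(argument=value, ...) on one line, values as JSON. step_arm: Moves the arm, as the interface text tells. Its arguments: {"type":"object","properties":{"increments":{"type":"array"},"squeeze":{"type":"number"}},"required":["increments"]}

```bash
mkdir -p pics; python3 - <<'E'
from rig import ctrl
import cv2,numpy as np
np.set_printoptions(precision=4,suppress=True)
for n in("scene","top"):
    c=ctrl.capture(n);cv2.imwrite(f"pics/{n}0.png",c["img"][...,::-1]);print(n,c["fx"],c["fy"],c["cx"],c["cy"]);print(c["extrinsics"])
s=ctrl.sense();print(s["eef_pos"],s["ee_rot"],s["time_s"],s["grip_width"])
E
```

```text
scene 437.8978473673285 437.8978473673285 315.2060655844616 236.15197702808155
[[  -0.6821    0.5021   -0.5316 1134.3462]
 [   0.731     0.4855   -0.4795  508.0637]
 [   0.0173   -0.7157   -0.6982  844.4585]
 [   0.        0.        0.        1.    ]]
top 477.91127705924237 477.91127705924237 322.4276938037605 240.18772948412868
[[   0.0045   -0.9899    0.1417  346.8926]
 [  -1.       -0.0046   -0.      -32.5362]
 [   0.0007   -0.1417   -0.9899 1494.1847]
 [   0.        0.        0.        1.    ]]
[212.8965 479.6412 230.7948] [-0.0002  0.2074  0.9783 -0.0005] 0.1 0.9993812075712744
```

View pics/scene0.png

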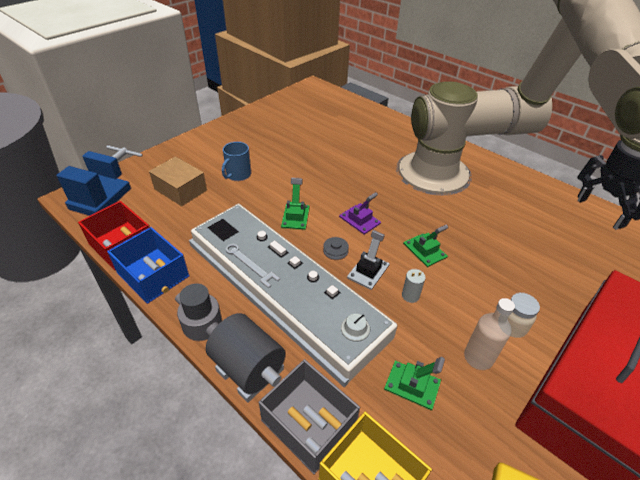

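View pics/top0.png

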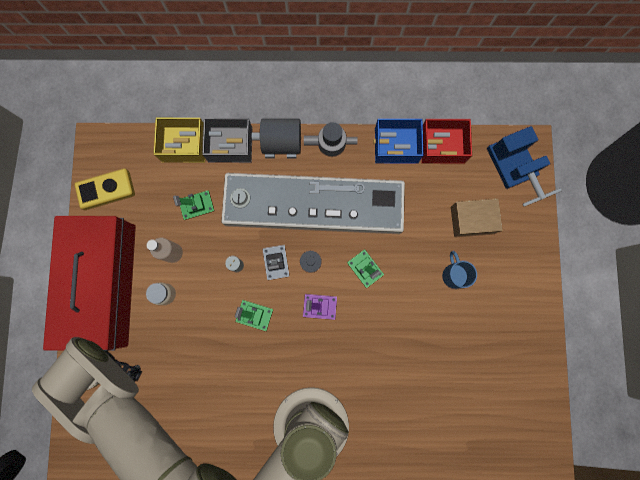

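The scene and top views agree. In the top view the lid switch (steel plate, black block) is at (276,262), the capacitor at (233,264) and the pulley at (311,261). The keys run from (272,210) to (353,214), with the bar key at (333,213). I'll zoom in for exact pixels.

```bash
cat > h.py <<'E'
import cv2,numpy as np
np.set_printoptions(precision=1,suppress=True)
def ray(c,u,v):
    d=np.array([(u-c["cx"])/c["fx"],(v-c["cy"])/c["fy"],1.]);E=np.array(c["extrinsics"]);return E[:3,3],E[:3,:3]@d
def plane(c,u,v,z):
    o,d=ray(c,u,v);return o+d*(z-o[2])/d[2]
def tri(c1,p1,c2,p2):
    o1,d1=ray(c1,*p1);o2,d2=ray(c2,*p2)
    t=np.linalg.lstsq(np.c_[d1,-d2],o2-o1,rcond=None)[0];a=o1+t[0]*d1;b=o2+t[1]*d2
    return (a+b)/2,np.linalg.norm(a-b)
E
python3 - <<'E'
from rig import ctrl
from h import *
t=ctrl.capture("top");s=ctrl.capture("scene")
a=cv2.resize(t["img"][195:285,220:370],None,fx=5,fy=5,interpolation=cv2.INTER_CUBIC)[:, :]
b=cv2.resize(s["img"][225:310,340:440],None,fx=6,fy=6,interpolation=cv2.INTER_CUBIC)
cv2.imwrite("pics/ct.png",a[...,::-1]);cv2.imwrite("pics/cs.png",b[...,::-1])
g=t["img"].min(2)
m=(g[200:222,262:365]>195).astype(np.uint8)
n,_,st,ce=cv2.connectedComponentsWithStats(m)
for i in range(1,n):
    if st[i,4]>15:
        u,v=ce[i]+[262,200];print("key",st[i],[u,v],plane(t,u,v,74))
print("cap",plane(t,233,263,85),"pulley",plane(t,311,261,30))
E
```

```text
key [ 7  8  6  5 27] [np.float64(271.51851851851853), np.float64(209.77777777777777)] [642.6 122.1  74. ]
key [28  8  5  6 22] [np.float64(292.0), np.float64(210.5)] [640.6  60.   74. ]
key [48  9  6  5 25] [np.float64(312.44), np.float64(211.4)] [638.2  -1.9  74. ]
key [65 11 13  4 52] [np.float64(333.0), np.float64(212.5)] [635.  -64.2  74. ]
key [89 11  6  5 25] [np.float64(353.24), np.float64(213.2)] [ 633.2 -125.4   74. ]
cap [479.3 231.7  85. ] pulley [491.7   2.3  30. ]
```

View pics/ct.png

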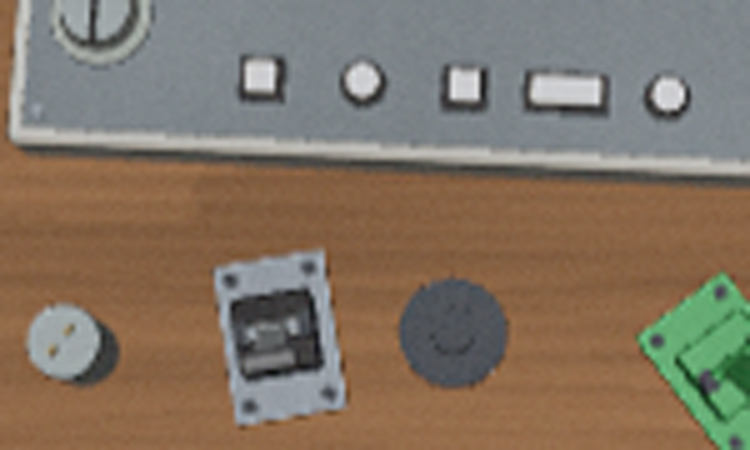

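View pics/cs.png

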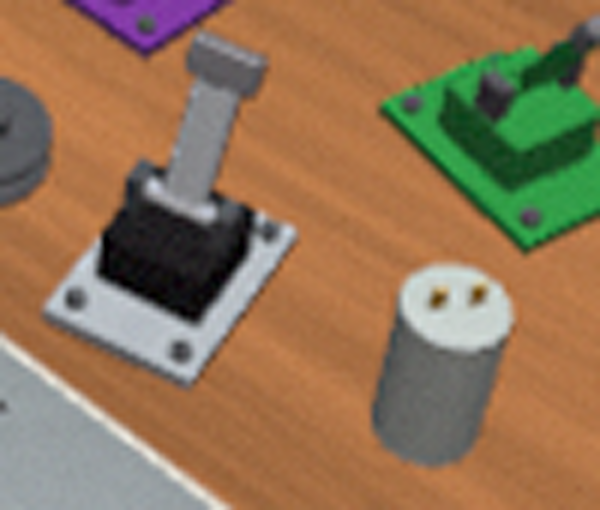

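The top crop shows the plate corners at crop pixels (216,268), (323,250), (346,405) and (238,424), with the lever leaning towards the robot and its paddle at about (272,360). In the scene crop the paddle's top is at about (228,52). The keys come out 62 mm apart, as given.

```bash
cat >> h.py <<'E'
from scipy.spatial.transform import Rotation as R
def move(s,p,yaw):
    "shift (cm) and turn (deg) in tool axes to world p, tool down, tool x at yaw (deg)"
    q=np.array(s["ee_rot"]);R0=R.from_quat(np.r_[q[1:],q[0]])
    R1=R.from_euler("z",yaw,degrees=True)*R.from_euler("x",180,degrees=True)
    return R0.inv().apply(np.array(p)-s["eef_pos"])/10,(R0.inv()*R1).as_rotvec(degrees=True)
E
python3 - <<'E'
from rig import ctrl
from h import *
t=ctrl.capture("top");s=ctrl.capture("scene")
T=lambda u,v:((u+.5)/5+219.5,(v+.5)/5+194.5)
S=lambda u,v:((u+.5)/6+339.5,(v+.5)/6+224.5)
P=np.array([plane(t,*T(*p),8) for p in((216,268),(323,250),(346,405),(238,424))]);c=P.mean(0)
print(P,c,[np.linalg.norm(P[i]-P[i-1]) for i in range(4)])
x=(P[0]+P[1]-P[2]-P[3])/2;yaw=np.degrees(np.arctan2(x[1],x[0]));print("yaw",yaw)
Q=np.array([plane(s,*S(*p),8) for p in((45,308),(190,380),(297,232))]);print(Q,"center scene",(Q[0]+Q[2])/2)
print("tip",tri(t,T(270,362),s,S(228,50)))
u=x/np.linalg.norm(x);print("start",c-85*u,"expected tip",c-36*u)
print(move(ctrl.sense(),(c-75*u)[:2].tolist()+[230],180+yaw))
E
```

```text
[[533.5 154.2   8. ]
 [545.1  87.3   8. ]
 [448.   71.5   8. ]
 [435.9 138.4   8. ]] [490.6 112.8   8. ] [np.float64(98.8256292171174), np.float64(67.89007203887218), np.float64(98.42364761882037), np.float64(67.97339813261569)]
yaw 9.237610970381182
[[546.3  88.5   8. ]
 [534.7 156.    8. ]
 [438.1 139.3   8. ]] center scene [492.2 113.9   8. ]
tip (array([465.6, 108. , 114.8]), np.float64(0.8635178027353546))
start [406.7  99.2   8. ] expected tip [455.1 107.1   8. ]
(array([-34. , -26.4,   0.1]), array([ -0. ,  -0. , -33.2]))
```

>>> step_arm(increments=[[[-34, -26.4, 0], [0, 0, -33.2], 0], [[-34, -26.4, 0], [0, 0, -33.2], 0], [[-34, -26.4, 0], [0, 0, -33.2], 0], [[-34, -26.4, 0], [0, 0, -33.2], 0], [[-34, -26.4, 0], [0, 0, -33.2], 0], [[-34, -26.4, 0], [0, 0, -33.2], 0], [[-34, -26.4, 0], [0, 0, -33.2], 0], [[-34, -26.4, 0], [0, 0, -33.2], 0]], squeeze=20)

```text
time_s: 1.3
eef_pos: [417.7, 98.0, 231.2]
ee_rot: [0.0, -0.079, 0.997, -0.0]
force: [-0.1, 0.1, 0.0]
grip_width: 0.003
grip_force: 0.0
```

```bash
python3 - <<'E'
from rig import ctrl
from h import *
s=ctrl.sense();print(s["eef_pos"],s["ee_rot"],s["force"],s["grip_width"],s["time_s"])
c=np.array([491.2,113.2]);y=np.radians(9.4);u=np.array([np.cos(y),np.sin(y)])
print(move(s,[*(c-75*u),95],189.4))
E
```

```text
[417.7  98.  231.2] [ 0.  -0.1  1.  -0. ] [-0.1  0.1  0. ] 0.0034784097906687653 1.3
(array([ 0. ,  0.3, 13.6]), array([-0. ,  0. , -0.4]))
```

>>> step_arm(increments=[[[0, 0.3, 6], [0, 0, -0.4], 0], [[0, 0.3, 12], [0, 0, -0.4], 0], [[0, 0.3, 13.8], [0, 0, -0.4], 0], [[0, 0.3, 13.8], [0, 0, -0.4], 0]])

```text
time_s: 1.8
eef_pos: [415.4, 104.1, 92.5]
ee_rot: [-0.001, -0.085, 0.996, 0.0]
force: [0.6, -0.5, 1.0]
grip_width: -0.001
grip_force: 0.0
```

```bash
python3 - <<'E'
from rig import ctrl
from h import *
s=ctrl.sense();print(s["eef_pos"],s["force"])
a=ctrl.capture("scene")["img"][225:325,330:450];b=ctrl.capture("wrist")["img"]
a=cv2.resize(a,None,fx=3.3,fy=3.3,interpolation=cv2.INTER_CUBIC);b=cv2.resize(b,(400,300))
o=np.zeros((330,800,3),np.uint8);o[:,:396]=a;o[:300,400:]=b
cv2.imwrite("pics/d1.png",o[...,::-1])
E
```

```text
[415.4 104.1  92.5] [ 0.6 -0.5  1. ]
```

View pics/d1.png

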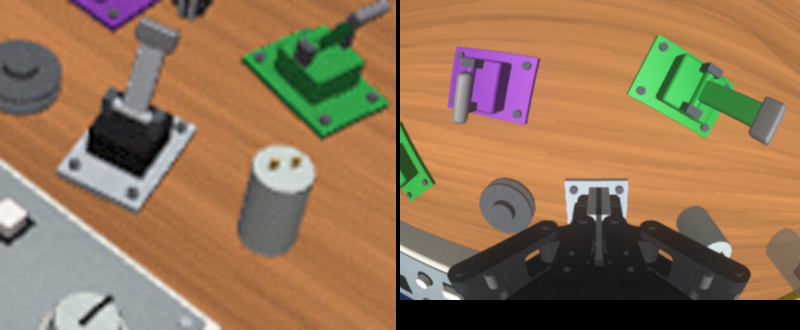

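The fingertips stand in front of the lever, about 3 mm too far left. I'll correct that and start pushing slowly.

>>> step_arm(increments=[[[-1, -0.3, 0], [0, 0, 0], 0], [[-1.8, -0.3, 0], [0, 0, 0], 0], [[-2.5, -0.3, 0], [0, 0, 0], 0], [[-3.2, -0.3, 0], [0, 0, 0], 0], [[-3.9, -0.3, 0], [0, 0, 0], 0], [[-4.6, -0.3, 0], [0, 0, 0], 0], [[-5.3, -0.3, 0], [0, 0, 0], 0], [[-5.8, -0.3, 0], [0, 0, 0], 0]])

```text
time_s: 2.9
eef_pos: [474.3, 110.4, 93.3]
ee_rot: [0.0, -0.084, 0.996, -0.0]
force: [-1.4, 0.7, 0.0]
grip_width: 0.001
grip_force: 0.3
```

>>> step_arm(increments=[[[-0.5, 0, 0], [0, 0, 0], 0], [[-1, 0, 0], [0, 0, 0], 0], [[-1.4, 0, 0], [0, 0, 0], 0], [[-1.7, 0, 0], [0, 0, 0], 0], [[-1.7, 0, 0], [0, 0, 0], 0]])

```text
time_s: 3.52
eef_pos: [490.9, 113.2, 93.3]
ee_rot: [0.0, -0.084, 0.996, -0.0]
force: [-0.1, 0.2, 0.4]
grip_width: 0.001
grip_force: 0.0
```

```bash
cat > look.py <<'E'
import sys
from rig import ctrl
from h import *
s=ctrl.sense();print(s["eef_pos"],s["force"])
c=np.array([491.2,113.2]);y=np.radians(9.4);d=s["eef_pos"][:2]-c
print("along",d@[np.cos(y),np.sin(y)],"lat",d@[-np.sin(y),np.cos(y)])
a=ctrl.capture("scene")["img"][225:325,330:450];b=ctrl.capture("top")["img"][222:292,242:312]
o=np.zeros((400,800,3),np.uint8);o[:333,:400]=cv2.resize(a,(400,333),interpolation=cv2.INTER_CUBIC);o[:,400:]=cv2.resize(b,(400,400),interpolation=cv2.INTER_CUBIC)
cv2.imwrite(sys.argv[1],o[...,::-1])
E
python3 look.py pics/d2.png
```

```text
[490.9 113.2  93.3] [-0.1  0.2  0.4]
along -0.3038908601813729 lat 0.03405161993700371
```

View pics/d2.png

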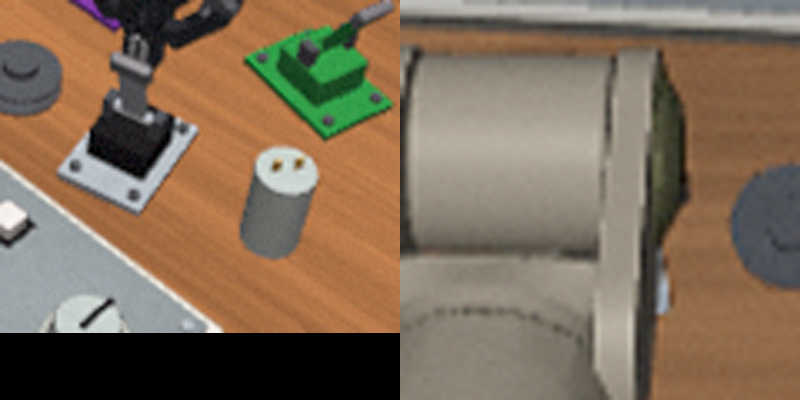

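The lever has passed upright and the switch hasn't moved. I'll go on in small steps.

>>> step_arm(increments=[[[-0.2, 0, 0], [0, 0, 0], 0], [[-0.4, 0, 0], [0, 0, 0], 0], [[-0.6, 0, 0], [0, 0, 0], 0], [[-0.6, 0, 0], [0, 0, 0], 0]])

```text
time_s: 4.12
eef_pos: [496.8, 114.2, 93.3]
ee_rot: [0.0, -0.084, 0.996, 0.0]
force: [-0.1, -0.4, 0.2]
grip_width: -0.001
grip_force: 0.0
```

>>> step_arm(increments=[[[-0.1, 0, 0], [0, 0, 0], 0], [[-0.1, 0, 0], [0, 0, 0], 0]])

```text
time_s: 4.38
eef_pos: [497.6, 114.4, 93.3]
ee_rot: [0.0, -0.084, 0.996, -0.0]
force: [0.0, 0.0, -0.1]
grip_width: 0.001
grip_force: 0.1
```

>>> step_arm(increments=[[[-0.1, 0, 0], [0, 0, 0], 0], [[-0.1, 0, 0], [0, 0, 0], 0]])

```text
time_s: 4.62
eef_pos: [498.6, 114.6, 93.3]
ee_rot: [0.0, -0.084, 0.996, 0.0]
force: [-0.3, 0.3, -0.2]
grip_width: -0.003
grip_force: 0.2
```

```bash
python3 look.py pics/d3.png
```

```text
[498.6 114.6  93.3] [-0.3  0.3 -0.2]
along 7.4882547915591475 lat 0.13286929652751123
```

View pics/d3.png

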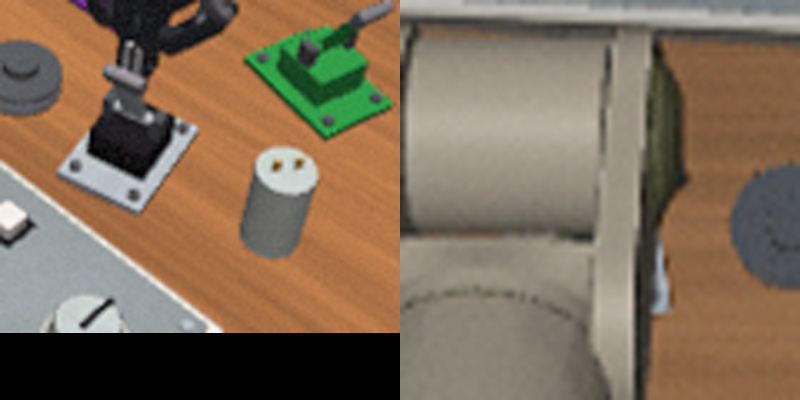

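```bash
python3 - <<'E'
from rig import ctrl
from h import *
s=ctrl.capture("scene");y=np.radians(9.4);u=np.array([np.cos(y),np.sin(y),0]);n=np.array([-np.sin(y),np.cos(y),0]);c=np.array([491.2,113.2,48])
for name,p in dict(now_top=(127,70),now_centre=(126,76),now_low=(124,85),prev_top=(132,56),prev_c=(132,62)).items():
    o,d=ray(s,330+p[0]/3.333,225+p[1]/3.333);q=o+d*((c-o)@n)/(d@n)-c
    print(name,q@u,q[2],"r",np.hypot(q@u,q[2]),"joint",np.round(.5+np.arctan2(q@u,q[2]),3))
E
```

```text
now_top 23.671647278314044 64.08504459223457 r 68.31720006892559 joint 0.854
now_centre 23.90129316435167 58.21553345656571 r 62.931074601986616 joint 0.89
now_low 25.147415871943025 50.096750166114134 r 56.05423179602507 joint 0.965
prev_top 18.402849250694484 73.70060437803306 r 75.9634382201802 joint 0.745
prev_c 16.81420416947011 66.39461146097528 r 68.49059711308186 joint 0.748
```

>>> step_arm(increments=[[[-0.1, 0, 0], [0, 0, 0], 0], [[-0.1, 0, 0], [0, 0, 0], 0]])

```text
time_s: 5.03
eef_pos: [499.5, 114.7, 93.3]
ee_rot: [-0.0, -0.084, 0.996, 0.0]
force: [0.2, -0.6, 0.1]
grip_width: 0.002
grip_force: 0.2
```

>>> step_arm(increments=[[[-0.1, 0, 0], [0, 0, 0], 0], [[-0.1, 0, 0], [0, 0, 0], 0]])

```text
time_s: 5.28
eef_pos: [500.6, 114.9, 93.3]
ee_rot: [0.0, -0.084, 0.996, -0.0]
force: [-1.3, 0.1, 0.2]
grip_width: -0.002
grip_force: 0.2
```

```bash
cat > f.py <<'E'
from rig import ctrl
from h import *
F=[]
for i in range(6): s=ctrl.capture("scene");F.append(ctrl.sense()["force"])
print(np.mean(F,0),np.std(F,0),ctrl.sense()["eef_pos"])
E
python3 f.py
python3 - <<'E'
from rig import ctrl
from h import *
a=ctrl.capture("scene")["img"][238:292,342:396]
cv2.imwrite("pics/d4.png",cv2.resize(a,None,fx=10,fy=10,interpolation=cv2.INTER_CUBIC)[...,::-1])
E
```

```text
[-0.3  0.  -0.1] [0.5 0.4 0.6] [500.6 114.9  93.4]
```

View pics/d4.png

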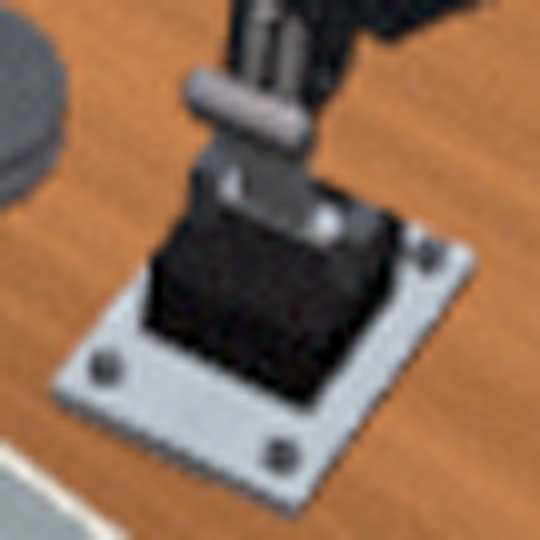

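```bash
python3 - <<'E'
from rig import ctrl
from h import *
s=ctrl.capture("scene");E=np.array(s["extrinsics"]);y=np.radians(9.4);u=np.array([np.cos(y),np.sin(y),0]);c=np.array([491.2,113.2,48])
def pr(p):
    q=E[:3,:3].T@(p-E[:3,3]);return np.array([(s["fx"]*q[0]/q[2]+s["cx"]-342+.5)*10,(s["fy"]*q[1]/q[2]+s["cy"]-238+.5)*10])
for j in(.8,.85,.9,.95,1,1.05):
    k=j-.5;a=u*np.sin(k)+np.array([0,0,np.cos(k)]);f=u*np.cos(k)-np.array([0,0,np.sin(k)])
    print(j,"tip",pr(c+75*a),"near lower edge",pr(c+57*a+5*f),"far end edge",pr(c+75*a-5*f))
cor=[pr(np.r_[(c+sx*50*u)[:2]+sy*35*np.array([-np.sin(y),np.cos(y)]),8]) for sx,sy in((1,-1),(1,1),(-1,1))];print(*cor)
E
```

```text
0.8 tip [272.4  58.6] near lower edge [265.4 112.8] far end edge [282.9  42.2]
0.85 tip [264.6  71.1] near lower edge [259.6 122.7] far end edge [275.   54.2]
0.9 tip [256.8  84. ] near lower edge [253.9 132.8] far end edge [267.1  66.6]
0.95 tip [249.1  97.3] near lower edge [248.2 143.2] far end edge [259.3  79.4]
1 tip [241.4 110.8] near lower edge [242.6 153.8] far end edge [251.6  92.5]
1.05 tip [233.9 124.7] near lower edge [237.1 164.5] far end edge [243.9 106.1]
[ 50.7 380.6] [296.8 504. ] [481.2 254.2]
```

The paddle now fits a lever angle of about 0.98, and the plate corners are where they were. I'll add half a millimetre and watch the force.

>>> step_arm(increments=[[[-0.05, 0, 0], [0, 0, 0], 0], [[-0.05, 0, 0], [0, 0, 0], 0]])

```text
time_s: 5.92
eef_pos: [500.9, 114.9, 93.3]
ee_rot: [-0.0, -0.084, 0.996, 0.0]
force: [-0.6, -0.8, -0.2]
grip_width: 0.001
grip_force: 0.3
```

```bash
python3 f.py
```

```text
[-0.6 -0.4 -0.3] [0.6 0.5 0.8] [500.9 114.9  93.3]
```

>>> step_arm(increments=[[[-0.05, 0, 0], [0, 0, 0], 0], [[-0.05, 0, 0], [0, 0, 0], 0]])

```text
time_s: 6.48
eef_pos: [501.5, 115.1, 93.3]
ee_rot: [0.0, -0.084, 0.996, 0.0]
force: [-1.0, 0.4, -0.0]
grip_width: -0.001
grip_force: 0.2
```

```bash
python3 f.py
```

```text
[-0.4  0.2 -0.3] [0.3 0.7 0.5] [501.5 115.   93.3]
```

Now I'll retreat and check.

>>> step_arm(increments=[[[1.5, 0, 0], [0, 0, 0], 0], [[4, 0, 0], [0, 0, 0], 0], [[8, 0, 0], [0, 0, 0], 0], [[10, 0, 0], [0, 0, 0], 0], [[10, 0, -6], [0, 0, 0], 0], [[10, 0, -11], [0, 0, 0], 0], [[10, 0, -11], [0, 0, 0], 0]])

```text
time_s: 7.65
eef_pos: [404.5, 98.2, 206.5]
ee_rot: [0.004, -0.084, 0.996, -0.0]
force: [0.6, 0.0, -1.3]
grip_width: 0.002
grip_force: 0.0
```

```bash
python3 - <<'E'
from rig import ctrl
from h import *
s=ctrl.sense();print(s["eef_pos"],s["time_s"])
a=ctrl.capture("scene")["img"][238:292,342:396];b=ctrl.capture("top")["img"][195:285,220:370]
o=np.zeros((480,800,3),np.uint8);o[:432,:432]=cv2.resize(a,None,fx=8,fy=8,interpolation=cv2.INTER_CUBIC)
o[:360,440:]=cv2.resize(b[50:,:],None,fx=9,fy=9,interpolation=cv2.INTER_CUBIC)[:, 180:540]
old=cv2.imread("pics/top0.png")[195:285,220:370,::-1]
cv2.imwrite("pics/d5.png",o[...,::-1])
d=cv2.absdiff(b,old).max(2);print("changed px top",np.argwhere(d[45:]>40).min(0) if (d[45:]>40).any() else None,np.argwhere(d[45:]>40).max(0))
E
```

```text
[404.5  98.2 206.5] 7.65
changed px top [6 8] [44 74]
```

View pics/d5.png

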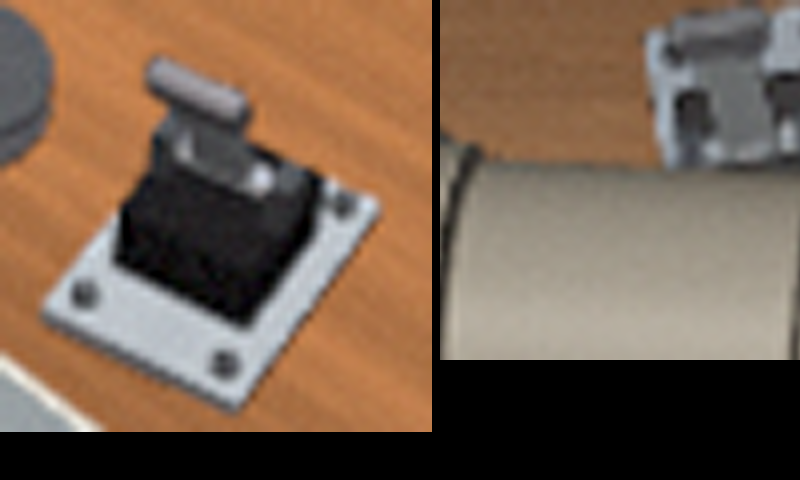

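The lever rests at its stop (about 1.0) and the switch is in place. Next is the key, which I'll check in the scene view too.

```bash
python3 - <<'E'
from rig import ctrl
from h import *
s=ctrl.capture("scene");i=s["img"]
m=(i[225:300,255:345].min(2)>190).astype(np.uint8)
n,_,st,ce=cv2.connectedComponentsWithStats(m)
for k in range(1,n):
    if st[k,4]>15 and st[k,4]<200: print(st[k],plane(s,*(ce[k]+[255,225]),74))
old=cv2.imread("pics/scene0.png",0).astype(np.float32);new=cv2.cvtColor(i,cv2.COLOR_RGB2GRAY).astype(np.float32)
r=np.s_[262:292,344:392];print("plate shift px",cv2.phaseCorrelate(old[r],new[r]))
print(move(ctrl.sense(),[634.5,-64.2,150],177.8))
E
```

```text
[10  0 34 26 52] [609.2 -81.8  74. ]
[ 3  6  8  6 38] [ 634.6 -126.2   74. ]
[15 15 16 13 91] [638.  -63.9  74. ]
[45 26 16 13 22] [612.8  13.7  74. ]
[35 31 10  8 48] [640.8  -2.1  74. ]
[62 39 28 22 40] [616.2  92.2  74. ]
[54 46  8  7 46] [643.   59.3  74. ]
[ 0 59 18 16 80] [759.3  16.3  74. ]
[72 60 11  9 56] [645.6 121.8  74. ]
plate shift px ((0.02496125563789775, -0.01687942267534126), 1.0259558889600966)
(array([-20.2, -19.9,   5.2]), array([ 0. , -0.1, 11.9]))
```

The switch shifted by less than 0.03 px. The key is at (636.5, -64) from the two views.

>>> step_arm(increments=[[[-20.4, -19.9, 0], [0, 0, 11.9], 0], [[-20.4, -19.9, 0], [0, 0, 11.9], 0], [[-20.4, -19.9, 0], [0, 0, 11.9], 0], [[-20.4, -19.9, 0], [0, 0, 11.9], 0], [[-20.4, -19.9, 0], [0, 0, 11.9], 0], [[-20.4, -19.9, 5], [0, 0, 11.9], 0], [[-20.4, -19.9, 5], [0, 0, 11.9], 0], [[-20.4, -19.9, 5], [0, 0, 11.9], 0]])

```text
time_s: 8.8
eef_pos: [637.6, -63.5, 154.3]
ee_rot: [0.0, 0.019, 1.0, -0.0]
force: [0.3, -0.3, 0.8]
grip_width: 0.001
grip_force: 0.0
```

```bash
python3 f.py; python3 - <<'E'
from rig import ctrl
from h import *
print(move(ctrl.sense(),[636.5,-64,80],177.8))
E
```

```text
[-0.   0.4  0.6] [0.4 0.4 0.2] [637.6 -63.6 154.3]
(array([ 0.1, -0. ,  7.4]), array([-0. ,  0.1, -0. ]))
```

>>> step_arm(increments=[[[0.1, 0, 3], [0, 0, 0], 0], [[0.1, 0, 6], [0, 0, 0], 0], [[0.1, 0, 7.3], [0, 0, 0], 0], [[0.1, 0, 7.3], [0, 0, 0], 0]])

```text
time_s: 9.6
eef_pos: [636.3, -63.6, 80.3]
ee_rot: [-0.0, 0.02, 1.0, 0.0]
force: [-0.7, 0.4, 0.7]
grip_width: 0.002
grip_force: 0.0
```

```bash
python3 f.py; python3 - <<'E'
from rig import ctrl
from h import *
a=ctrl.capture("scene")["img"][205:305,240:360];b=ctrl.capture("wrist")["img"][240:]
o=np.zeros((333,800,3),np.uint8);o[:,:400]=cv2.resize(a,(400,333),interpolation=cv2.INTER_CUBIC);o[:,400:]=cv2.resize(b[:,176:464],(400,333))
cv2.imwrite("pics/d6.png",o[...,::-1])
E
```

```text
[ 0.1 -0.2 -0. ] [0.6 0.3 0.3] [636.8 -63.7  81.2]
```

View pics/d6.png

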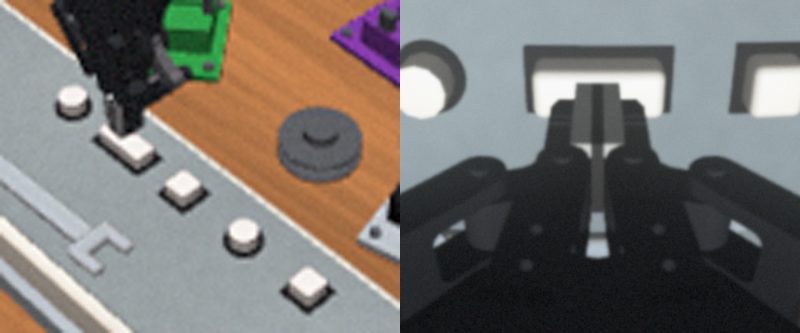

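The fingertips hang just above the bar key's centre (left panel (127,140)) and clear of the neighbouring keys. Now I'll press in small steps.

>>> step_arm(increments=[[[0, 0, 0.3], [0, 0, 0], 0], [[0, 0, 0.6], [0, 0, 0], 0], [[0, 0, 0.8], [0, 0, 0], 0], [[0, 0, 0.9], [0, 0, 0], 0], [[0, 0, 1.0], [0, 0, 0], 0], [[0, 0, 1.0], [0, 0, 0], 0]])

```text
time_s: 10.75
eef_pos: [636.4, -63.6, 70.4]
ee_rot: [0.0, 0.02, 1.0, -0.0]
force: [-1.3, 0.5, 3.4]
grip_width: -0.003
grip_force: 1.6
```

```bash
python3 f.py
```

```text
[-1.7  0.2  3.3] [0.5 0.3 0.5] [636.4 -63.7  70.4]
```

Force and height both say about 3.6 mm pressed. I'll go 2 mm further.

>>> step_arm(increments=[[[0, 0, 0.1], [0, 0, 0], 0], [[0, 0, 0.2], [0, 0, 0], 0], [[0, 0, 0.2], [0, 0, 0], 0]])

```text
time_s: 11.42
eef_pos: [636.4, -63.6, 68.2]
ee_rot: [-0.0, 0.02, 1.0, 0.0]
force: [-2.6, 0.9, 3.9]
grip_width: -0.003
grip_force: 2.1
```

```bash
python3 f.py
```

```text
[-2.8  0.2  4.4] [0.5 0.4 0.4] [636.4 -63.6  68.3]
```

It's pressed about 5.7 mm (4.4 N), well in. Now I'll lift straight up and clear.

>>> step_arm(increments=[[[0, 0, -0.4], [0, 0, 0], 0], [[0, 0, -1], [0, 0, 0], 0], [[0, 0, -3], [0, 0, 0], 0], [[0, 0, -7], [0, 0, 0], 0], [[0, 0, -12], [0, 0, 0], 0], [[0, 0, -15], [0, 0, 0], 0], [[0, 0, -15], [0, 0, 0], 0], [[0, 0, -15], [0, 0, 0], 0]])

```text
time_s: 12.72
eef_pos: [636.0, -63.6, 217.0]
ee_rot: [-0.001, 0.02, 1.0, 0.0]
force: [-0.3, 0.1, -0.1]
grip_width: 0.001
grip_force: 0.0
```

```bash
python3 - <<'E'
from rig import ctrl
from h import *
s=ctrl.capture("scene");i=s["img"]
m=(i[225:300,255:345].min(2)>190).astype(np.uint8)
n,_,st,ce=cv2.connectedComponentsWithStats(m)
for k in range(1,n):
    if 30<st[k,4]<200: print(plane(s,*(ce[k]+[255,225]),74))
new=cv2.cvtColor(i,cv2.COLOR_RGB2GRAY).astype(np.float32);old=cv2.imread("pics/scene0.png",0).astype(np.float32)
r=np.s_[262:292,344:392];print("plate",cv2.phaseCorrelate(old[r],new[r]))
d4=cv2.resize(cv2.imread("pics/d5.png",0)[:432,:432],(54,54),interpolation=cv2.INTER_AREA).astype(float)
print("lever diff",np.abs(d4-new[238:292,342:396]).mean(),ctrl.sense()["force"],ctrl.sense()["eef_pos"])
E
```

```text
[612.6   4.2  74. ]
[ 634.8 -126.6   74. ]
[637.9 -63.8  74. ]
[640.6  -2.1  74. ]
[720.9 -38.4  74. ]
[643.   59.3  74. ]
[759.1  16.9  74. ]
[645.7 122.   74. ]
plate ((-0.04159870979049174, -0.03806444755447025), 0.9693358891540104)
lever diff 3.2266803840877913 [-1.   0.2 -1. ] [635.9 -63.5 216.7]
```

The key has sprung back, the lever is still over and nothing else moved.

```bash
python3 -c "
from rig import ctrl
print(ctrl.finish_job())"
```

```text
the job is handed in; nothing more can be done
None
```

I pushed the lid switch's lever over to about its stop, then pressed the start key about 5.7 mm in and let it spring back; the hand is clear, the camera showed no movement of the switch or of any key's position, and the job is handed in (no verdict was returned).

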